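# Load a specimen cup under a pull-knob clamp

## Robot

A 6-joint arm with a two-finger parallel gripper is mounted at the origin on a cart in front of the work surface, level with it; the furniture and walls round the work are solid. World frame = base frame: x ahead of the robot, y to its left, z up, the work surface at z = 0. Lengths are in m, angles in rad, forces in N, time in s.
With the tool pointing down it reaches from about 0.425 to 0.925 m from the base axis. Payload 12.5 kg.
Tool frame: the origin (TCP) lies at the very end of the fingers, on their centre line; the grasp point (between the pads) lies 19 mm behind it; z points along the fingers, y is the direction in which the jaws open and shut (so a half turn about z gives the same grasp; the last joint's range is limited). The gripper opens to 85 mm and grips with 20 to 120 N. Pads are 22 mm wide; open, the fingers measure 114 mm over their backs; the gripper's body (76 mm by 85 mm) begins 54 mm behind the grasp point. The pads swing forward as they close: fully open they stand 13 mm farther back than shut.
Start: joints at [-0.106, 0.491, 1.559, -0, 1.092, -0.106], TCP at [0.625, 0, 0.231] pointing down, gripper open.
Joint ranges: [-3.1, 3.1], [-0.84, 2.19], [0.05, 2.79], [-1.13, 4.28], [0.06, 2.93], [-2.69, 2.69]. Speed limits (rad/s): [2.22, 2.22, 2.79, 3.14, 3.14, 3.14].

## Interface

Orientations are given as a unit quaternion [w, x, y, z].
In Python, from bench import env gives the robot as it stands.
- The arm moves only by the tool carry_out, never from a script. Its argument "rows" is a list of rows, each a list of 2 entries, a list of its own where there are three numbers: the shift along the world's x, y, z in m, then the turn about the world's z in rad. A call has 1 to 12 rows; each row shifts and turns the commanded pose from where the row before left it; what a row does not reach is not made up. A row lasts 1/12 s, in which the tool goes at most 41.7 mm and 7.16 degrees, less where a joint would pass 70% of its speed; a pose out of reach is approached as far as the arm can. A call with a gripper value outside its range is refused whole. "fingers" is the gripper's target within -1 to 1 (fully open at 1, half-way at 0, shut at -1), set as the call begins (left out, the last holds). The fingers move at their own pace and stop on an object; the grip force is fixed at half the most. Time passes only in rows, so rows that do not move let the fingers close. It gives the time, the measured TCP pose, the force and the opening at its end, in the units of the state.
- env.read_state(): the state, without advancing time (a new reading comes with each control period).
- env.read_camera(name): name is "scene" or "side" or "wrist"; returns a dict with "img" (384x512x3 uint8, red, green, blue), "intrinsics" (3x3 intrinsics, pixels), "position" and "orientation" of the camera in the world. Camera axes: x right, y up, looking along -z (the intrinsics and any distortion apply to the point x, -y, -z); pixel columns grow to the right and rows downward; lengths in m; the calibration is good to about 2 mm. A picture is of the moment at which its call begins. There is no depth.
- env.finish_job(): hands the job in, once; it reports no verdict.
The state is a dict: "clock": time; "joint_positions": joint angles; "qd": joint speeds; "effort": joint torques, N m; "ee_pos": TCP position; "ee_rot": TCP orientation; "force": force on the tool from outside, world axes, zero at the start; "ft_torque": the same for the moment, N m; "gripper_width": finger opening in m.
Only numpy, scipy, OpenCV 4.12 (cv2) and the standard library are available. Lean on these libraries where they do the work, as an engineer would, in place of code of your own. Each camera call takes 0.05 s, during which the arm holds its last target.

## Task

Load the blue-lidded specimen cup into the clamp unit: pull the red knob straight out along its sloping axis until it clicks out against its stop and stays there when let go, stand the cup upright and fully down in the round nest, then push the knob all the way back in so that the steel hold-down closes over the lid. Keep the cup upright throughout, feel for the click rather than yanking, so that the loose clamp unit stays where it stands, and leave the orange-lidded cup, the timer and the stain bottle alone.

Things in the scene. Friction and masses are not known exactly. Their poses are not given: they have to be found in the camera images.
- clamp_unit: White bench clamp unit, 4 kg, LOOSE on rubber feet: a pull over about 20 N drags it. Origin on the bench under it; own x away from robot, y left, z up. In mm: base plate x -58..58, y -97..107, top z 10; housing x -48..50, y -90..5, top z 94, its front panel sloping, normal 35 deg off vertical towards -x. The knob leaves the panel at (-15, -45, 69.5); the nest is left of the housing.
- clamp_knob (a joint): travel of the red knob out along its axis, m: 0 fully in; the full travel is somewhere between 20 and 30 mm and ends in a hard stop that must be felt. A snap spring holds it at either end: pulling takes 7 to 9 N plus 1-2 N friction until, past about 14 mm, it snaps out and stays; let go earlier it springs back. Pushing in takes up to 9 N plus friction, then it snaps home.
- hold_down (a joint): Steel tongue from the housing's left side, driven by the knob: joint value (m) = knob travel, moving to the unit's -y. 24 mm wide about unit x 15 mm, z 77.5 to 85.5 mm. Its rounded nose is at unit y 48 mm with the knob in (over the nest and a seated cup's lid), and clear of the cup (below y 28 mm) with the knob out.
- knob_grip (a point): centre of the red knob's head (30 mm diameter, 22 mm long); moves with the knob. z axis = knob axis, out of the panel, up and towards the robot: (-0.574, 0, 0.819) in the unit's frame. Knob in: this point is 29 mm and the head's underside 18 mm off the panel, on a 12 mm stem; collar on the panel 26 mm across, 4 mm high.
- knob_top (a point): middle of the flat outer end (24 mm across) of the red knob's head, 11 mm beyond knob_grip; z axis as knob_grip.
- nest_floor (a point): centre of the nest's floor, 10 mm above the bench at (15, 60, 10) mm in the unit's frame: a ring of 60 mm inside and 72 mm outside diameter whose rim is 14 mm above the floor. Axes as the unit.
- blue_cup: specimen cup with a blue screw lid, loose, 30 g: body 55 mm diameter up to 52 mm, lid 61 mm diameter from 52 to 64 mm high. Stands in front of the centrifuge (front at world x 0.54, 265 mm high, right side at y 0.03): lift and carry it clear of that. Origin at the centre of its underside, z up.
- orange_cup: the same cup with an orange lid; stays where it is. Origin at the centre of its underside.
- bench_timer: white bench timer with a dark dial, 62x62x44 mm, to the right; leave alone. Origin at the centre of its underside.
- stain_bottle: amber dropper bottle, 31 mm diameter, 90 mm high, behind and right of the unit; leave alone. Origin at the centre of its underside.
Mind the look-alikes: they are no part of the job. What is meant by the blue_cup is not purple, and is the larger of those in its own colour.

How it is judged:
By the outcome, as a careful person would: the job done as asked, in the order asked, and still so for the second after the job is handed in, with the robot touching nothing.
It also fails if it takes over 64 s, if anything falls off the work surface, if the arm or the gripper's body presses on something with over 40 N, if the wrist force passes 120 N, or if a joint passes its speed limit or range.

## Working session

There is one attempt and no reset: what is moved stays moved. The work goes in short steps, Python scripts to look and compute and a tool call to move; the robot and the scene stay as the last step left them, time stands still between calls to the robot, and variables do not carry over. Pictures are saved under pics/ and viewed, and the job is handed in when it is done.

Besides the shell and the picture viewer there is one more tool, called after "Request:" as name(argument=value, ...), one argument or row to a line, values as JSON. carry_out: Moves the arm, as the interface text tells. Its arguments: {"type":"object","properties":{"rows":{"type":"array","items":{"type":"array"}},"fingers":{"type":"number"}},"required":["rows"]}

```bash
ls; mkdir -p pics
cat > h.py <<'E'
import numpy as np,cv2,json
from bench import env
from scipy.spatial.transform import Rotation as R
def cam(n,save=None):
    c=env.read_camera(n)
    if save: cv2.imwrite('pics/'+save,cv2.cvtColor(c['img'],cv2.COLOR_RGB2BGR))
    return c
def rot(c):
    o=np.array(c['orientation'],float)
    if o.shape==(3,3): return o
    return R.from_quat([o[1],o[2],o[3],o[0]]).as_matrix()
def ray(c,u,v):
    K=np.array(c['intrinsics']); d=np.linalg.inv(K)@[u,v,1.]
    d=rot(c)@np.array([d[0],-d[1],-d[2]]); return np.array(c['position']),d/np.linalg.norm(d)
def onz(c,u,v,z):
    p,d=ray(c,u,v); return p+d*(z-p[2])/d[2]
def proj(c,P):
    q=rot(c).T@(np.array(P)-np.array(c['position'])); q=np.array([q[0],-q[1],-q[2]])
    q=np.array(c['intrinsics'])@q; return q[:2]/q[2]
def tri(rs):
    A=np.zeros((3,3));b=np.zeros(3)
    for p,d in rs:
        M=np.eye(3)-np.outer(d,d);A+=M;b+=M@p
    return np.linalg.solve(A,b)
E
python3 - <<'E'
from h import *
for n in ['scene','side','wrist']:
    c=cam(n,n+'0.png'); print(n,{k:np.round(v,3).tolist() for k,v in c.items() if k!='img'})
print(env.read_state())
E
```

```text
pics
scene {'intrinsics': [[431.75, 0.0, 259.558], [0.0, 431.75, 188.0], [0.0, 0.0, 1.0]], 'position': [-0.233, -0.516, 0.86], 'orientation': [0.786, 0.354, -0.205, -0.463]}
side {'intrinsics': [[457.482, 0.0, 259.57], [0.0, 457.482, 192.367], [0.0, 0.0, 1.0]], 'position': [0.078, -1.127, 0.661], 'orientation': [0.833, 0.508, -0.103, -0.194]}
wrist {'intrinsics': [[286.726, 0.0, 256.639], [0.0, 286.726, 182.261], [0.0, 0.0, 1.0]], 'position': [0.624, 0.076, 0.374], 'orientation': [0.989, -0.149, 0.0, 0.0]}
{'clock': 0.15, 'joint_positions': array([-1.05596424e-01,  4.91392087e-01,  1.55929045e+00,  2.62098674e-05,
        1.09171512e+00, -1.05583593e-01]), 'qd': array([ 4.44654871e-05, -9.98426255e-04, -1.49348278e-03, -1.05025114e-03,
       -4.49634356e-04,  1.26309951e-03]), 'effort': array([ 2.22927323e-03, -6.18710160e+01, -2.61691117e+01, -6.12520193e-05,
        3.21192107e-03,  1.30420885e-04]), 'ee_pos': array([6.24841972e-01, 4.76767520e-05, 2.30886557e-01]), 'ee_rot': array([-3.20331007e-04,  7.07115535e-01,  7.07097913e-01, -2.43986894e-04]), 'force': array([-0.43241729, -0.04204617, -0.2921926 ]), 'ft_torque': array([-0.00751231,  0.02542893,  0.00053231]), 'gripper_width': 0.085263950181437}
```

View pics/scene0.png

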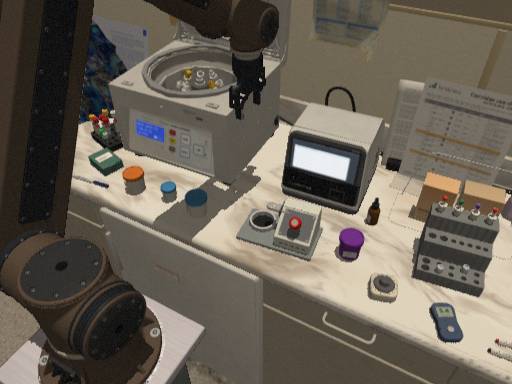

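View pics/side0.png

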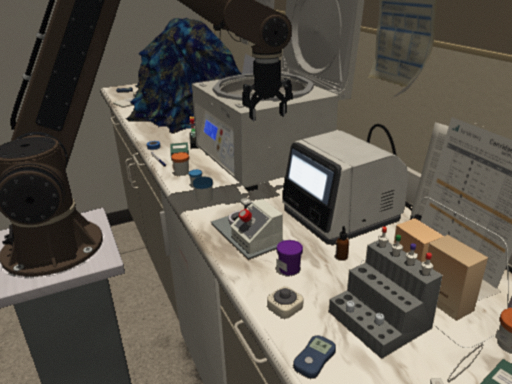

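View pics/wrist0.png

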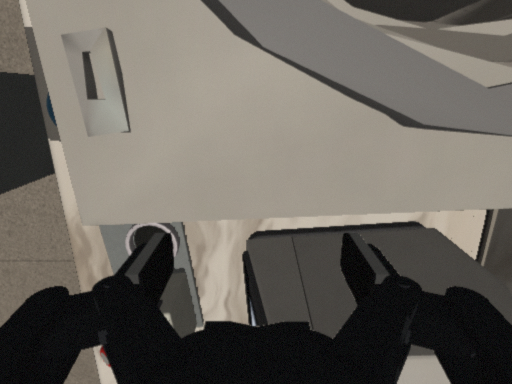

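Blue candidates in the scene view are the larger blue-lidded cup at (196,200) and a smaller blue one at (169,188). There is also a purple cup at (351,240). I take the larger blue one as the target and will enlarge it to confirm.

Run:
```python
from h import *
im=cv2.imread('pics/scene0.png')
a=cv2.resize(im[150:260,130:330],(800,440),interpolation=cv2.INTER_CUBIC); cv2.imwrite('pics/crop1.png',a)
im=cv2.imread('pics/side0.png')
a=cv2.resize(im[140:260,160:310],(750,600),interpolation=cv2.INTER_CUBIC); cv2.imwrite('pics/crop2.png',a)
```

```text
(no output)
```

View pics/crop1.png

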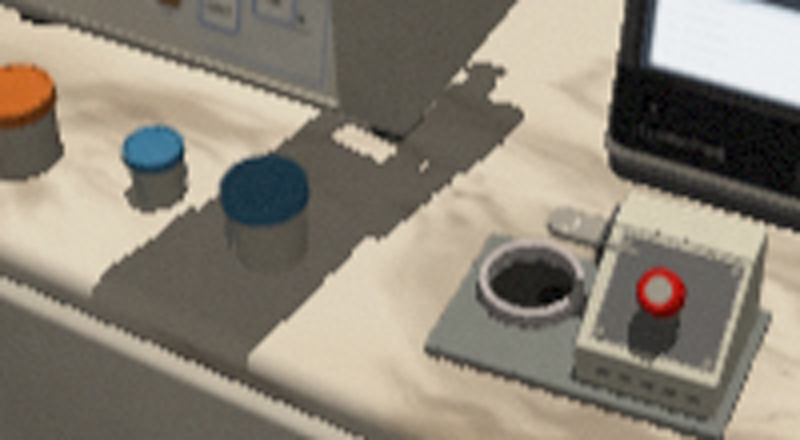

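View pics/crop2.png

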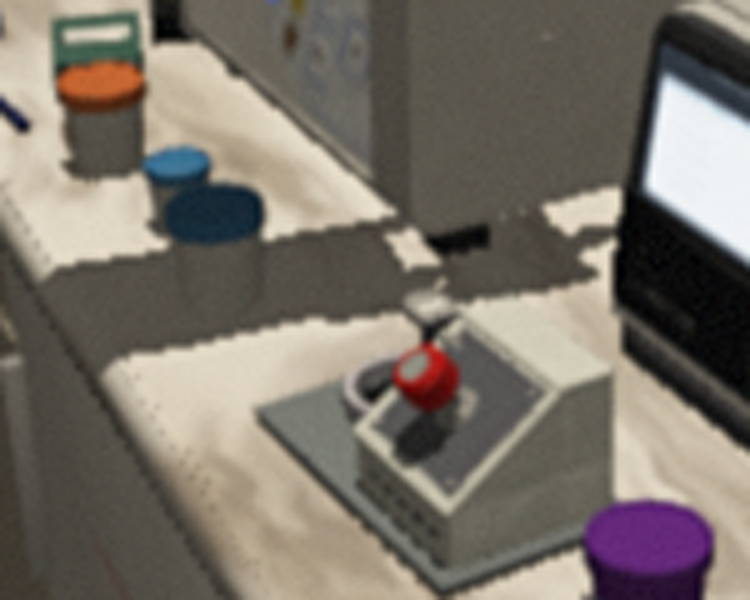

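```bash
cat > m.py <<'E'
from h import *
def mask(c,name):
    h=cv2.cvtColor(c['img'],cv2.COLOR_RGB2HSV)
    lo,hi={'blue':((95,120,20),(112,255,200)),'red':((0,150,60),(5,255,255)),'orange':((7,170,60),(16,255,255)),'purple':((130,80,30),(155,255,255))}[name]
    m=cv2.inRange(h,np.array(lo),np.array(hi))
    if name=='red': m|=cv2.inRange(h,np.array((174,150,60)),np.array((180,255,255)))
    return m
def blobs(c,name,amin=25):
    n,l,s,ce=cv2.connectedComponentsWithStats(mask(c,name))
    return [(s[i].tolist(),np.round(ce[i],1).tolist(),l==i) for i in range(1,n) if s[i][4]>=amin]
E
python3 - <<'E'
from m import *
for n in ['scene','side']:
    c=cam(n)
    for col in ['blue','red','orange','purple']:
        for s,ce,l in blobs(c,col): print(n,col,s,ce)
E
```

```text
scene blue [91, 25, 25, 31, 229] [101.6, 40.5]
scene blue [88, 44, 10, 11, 41] [91.5, 49.6]
scene blue [105, 60, 10, 13, 60] [109.3, 66.4]
scene blue [86, 67, 9, 9, 42] [89.4, 70.9]
scene blue [83, 78, 25, 39, 327] [95.1, 99.4]
scene blue [79, 110, 8, 13, 38] [82.2, 117.2]
scene blue [161, 182, 15, 11, 127] [168.0, 187.0]
scene blue [186, 190, 21, 16, 280] [195.7, 197.4]
scene red [99, 114, 9, 10, 57] [103.3, 118.4]
scene red [93, 117, 6, 7, 28] [95.3, 119.9]
scene red [289, 217, 12, 13, 80] [295.0, 223.2]
scene orange [123, 167, 21, 15, 245] [132.9, 173.7]
scene orange [370, 209, 10, 5, 36] [374.7, 210.9]
scene purple [339, 228, 25, 32, 539] [350.5, 241.2]
side blue [173, 20, 17, 19, 179] [182.2, 27.9]
side blue [206, 29, 16, 18, 117] [213.1, 38.4]
side blue [140, 39, 30, 54, 519] [154.2, 66.0]
side blue [169, 44, 19, 17, 131] [177.7, 50.7]
side blue [206, 52, 34, 25, 283] [221.5, 63.8]
side blue [183, 59, 19, 33, 189] [191.9, 73.1]
side blue [163, 76, 21, 20, 140] [172.7, 85.2]
side blue [132, 91, 20, 22, 168] [140.4, 104.1]
side blue [170, 95, 11, 23, 118] [175.3, 107.6]
side blue [159, 101, 9, 15, 57] [162.7, 107.0]
side blue [181, 110, 9, 19, 68] [185.0, 121.4]
side blue [147, 142, 12, 7, 50] [153.1, 145.7]
side blue [189, 170, 23, 18, 234] [200.1, 179.6]
side red [239, 208, 13, 14, 88] [245.9, 215.7]
side red [426, 253, 6, 6, 32] [428.3, 255.5]
side orange [172, 153, 16, 9, 128] [179.5, 156.9]
side orange [338, 240, 10, 5, 32] [343.0, 241.7]
side orange [501, 308, 11, 24, 205] [506.8, 318.9]
side purple [277, 240, 26, 35, 645] [289.8, 255.4]
```

Run:
```python
import cv2
im=cv2.imread('pics/scene0.png')
a=cv2.resize(im[195:265,225:335],(770,490),interpolation=cv2.INTER_CUBIC); cv2.imwrite('pics/crop3.png',a)
im=cv2.imread('pics/side0.png')
a=cv2.resize(im[190:265,205:295],(720,600),interpolation=cv2.INTER_CUBIC); cv2.imwrite('pics/crop4.png',a)
```

```text
(no output)
```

View pics/crop3.png

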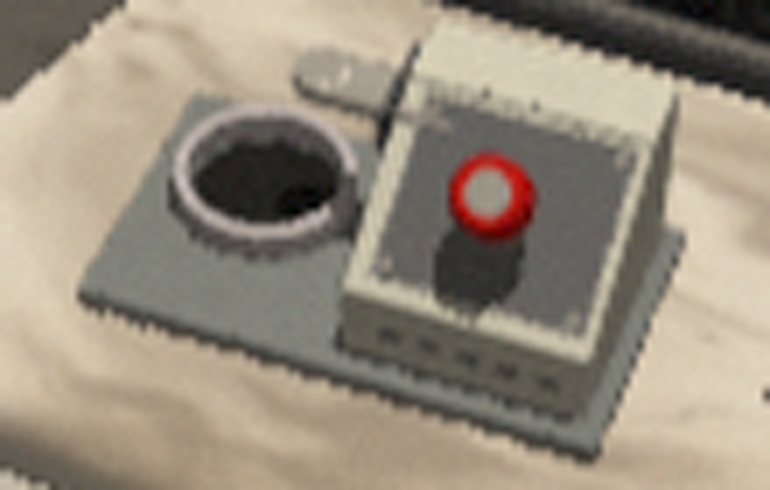

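View pics/crop4.png

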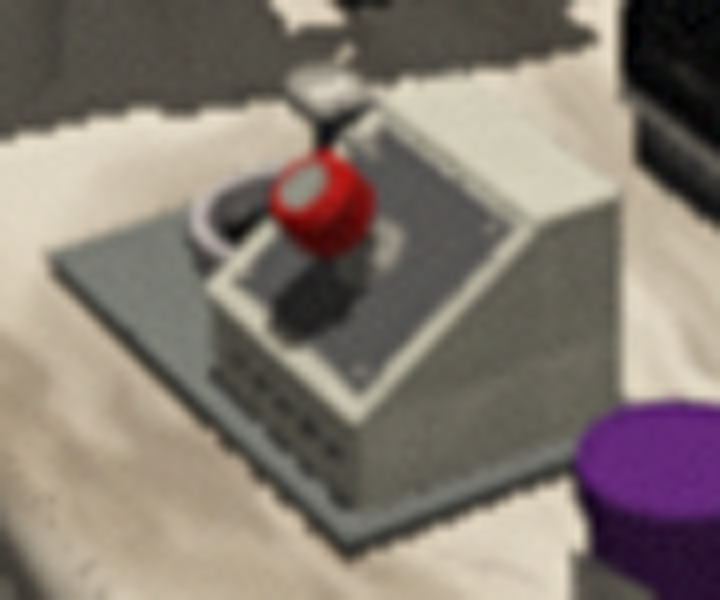

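Run:
```python
from m import *
S=env.read_camera('scene');D=env.read_camera('side')
f=lambda x,y,s,u,v:(u+(x+.5)/s-.5,v+(y+.5)/s-.5)
sc=lambda x,y:f(x,y,7,225,195); sd=lambda x,y:f(x,y,8,205,190)
for n,p in dict(FL=(80,290),FR=(600,446),BR=(685,235),BL=(195,95)).items(): print('S',n,onz(S,*sc(*p),.010).round(4))
for n,p in dict(FL=(50,258),FR=(350,540)).items(): print('D',n,onz(D,*sd(*p),.010).round(4))
print('rim',onz(S,*sc(264,173),.024).round(4))
print('knobtop',tri([ray(S,*sc(487,192)),ray(D,*sd(306,185))]).round(4))
# knob red+grey: fill
a=ray(S,295.0,223.0);b=ray(D,245.9,215.5)
print('knob head',tri([a,b]).round(4))
# lids: bbox centres of top ellipse
im=S['img']
for n,c,bx in (('S',S,(186,190,21,16)),('D',D,(189,170,23,18))):
    print(n,'lid centroid z.06',onz(c,bx[0]+bx[2]/2-.5,bx[1]+bx[3]/2-.5,.058).round(4))
for z in (.058,.064): print('tri');
print(tri([ray(S,195.9,197.4),ray(D,200,178.8)]).round(4))
# lid width at distance
for c,bx in ((S,(186,21)),(D,(189,23)),(S,(161,15))): 
    pass
for c,u,v in ((S,168,187),(D,153.1,145.7),(S,132.9,173.7),(S,350.5,236)): print(onz(c,u,v,.055).round(4))
```

```text
S FL [ 0.4013 -0.0838  0.01  ]
S FR [ 0.4274 -0.2856  0.01  ]
S BR [ 0.537  -0.2719  0.01  ]
S BL [ 0.513  -0.0695  0.01  ]
D FL [ 0.4029 -0.0869  0.01  ]
D FR [ 0.4273 -0.2852  0.01  ]
rim [ 0.4764 -0.1215  0.024 ]
knobtop [ 0.4407 -0.2299  0.1016]
knob head [ 0.4486 -0.229   0.0907]
S lid centroid z.06 [0.4326 0.061  0.058 ]
D lid centroid z.06 [0.4368 0.0927 0.058 ]
tri
tri
[0.4223 0.0509 0.0754]
[0.4327 0.1577 0.055 ]
[0.3765 0.4411 0.055 ]
[0.4299 0.2844 0.055 ]
[ 0.5053 -0.3564  0.055 ]
```

Run:
```python
from m import *
S=env.read_camera('scene');D=env.read_camera('side')
for u,v in ((195.9,195.6),(195.9,196.6)): print('S',onz(S,u,v,.064).round(4))
for u,v in ((202.3,181.5),(202.3,182.5)): print('D',onz(D,u,v,.064).round(4))
print(tri([ray(S,195.9,196),ray(D,202.3,182)]).round(4))
for c,us,v,z in ((S,(185.3,206.7),198,.058),(D,(192.7,212.4),183,.058)): print('width',np.linalg.norm(onz(c,us[0],v,z)-onz(c,us[1],v,z)))
def P(x): 
    return np.round(x,2)
for P_ in ((.43,.063,.064),(.43,.063,0)): print(proj(S,P_),proj(D,P_))
print(env.read_state()['clock'])
```

```text
S [0.4337 0.0613 0.064 ]
S [0.4305 0.059  0.064 ]
D [0.4327 0.0576 0.064 ]
D [0.4305 0.0512 0.064 ]
[0.4345 0.0625 0.0604]
width 0.05842802030913644
width 0.05937379770005584
[194.59556773 196.21849247] [200.85805866 180.98582511]
[197.01692729 212.89144088] [202.64713235 199.82626917]
0.45
```

Request:
carry_out(
  rows=[
    [[-0.03, 0, 0], 0],
    [[-0.03, 0, 0], 0],
    [[-0.03, 0, 0], 0.1],
    [[-0.03, 0, 0], 0.12],
    [[-0.03, -0.02, 0], 0.12],
    [[-0.029, -0.03, 0], 0.12],
    [[0, -0.03, 0], 0.12],
    [[0, -0.03, 0], 0.12],
    [[0, -0.03, 0], 0.12],
    [[0, -0.03, 0], 0.12],
    [[0, -0.03, -0.01], 0.12],
    [[0, -0.03, -0.01], 0.12],
  ],
  fingers=0.2,
)

```text
clock: 1.45
ee_pos: [0.4482, -0.2294, 0.2116]
ee_rot: [0.001, 0.196, 0.981, -0.0]
force: [0.4, 0.7, 0.4]
gripper_width: 0.0513
```

Request:
carry_out(
  rows=[
    [[0, 0, -0.01], 0.12],
    [[0, 0, -0.01], 0.12],
    [[0, 0, -0.01], 0.12],
    [[0, 0, -0.01], 0.12],
    [[0, 0, 0], 0.036],
    [[0, 0, 0], 0],
    [[0, 0, 0], 0],
  ],
)

```text
clock: 2.03
ee_pos: [0.4484, -0.2278, 0.1715]
ee_rot: [0.0, -0.057, 0.998, -0.0]
force: [0.6, 0.0, 0.2]
gripper_width: 0.0512
```

Run:
```python
from h import *
c=cam('wrist','w1.png');cam('side','s1.png');s=env.read_state()
print(s['clock'],s['ee_pos'],s['ee_rot'],s['force'],s['gripper_width'],c['position'])
M=R.from_quat(np.roll(s['ee_rot'],-1)).as_matrix();print(M.round(3))
```

```text
2.1333 [ 0.44841465 -0.22781213  0.171691  ] [ 2.77530220e-04 -5.70451741e-02  9.98371545e-01 -1.68714173e-04] [-0.3330247  -0.39984982 -0.40215489] 0.05103991488488951 [ 0.37330749 -0.23562681  0.31466197]
[[-0.993 -0.114  0.001]
 [-0.114  0.993 -0.   ]
 [-0.001 -0.    -1.   ]]
```

View pics/w1.png

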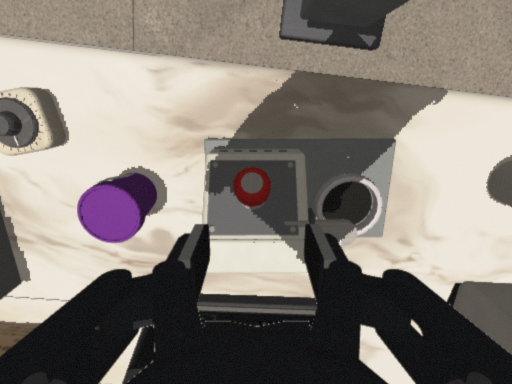

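View pics/s1.png

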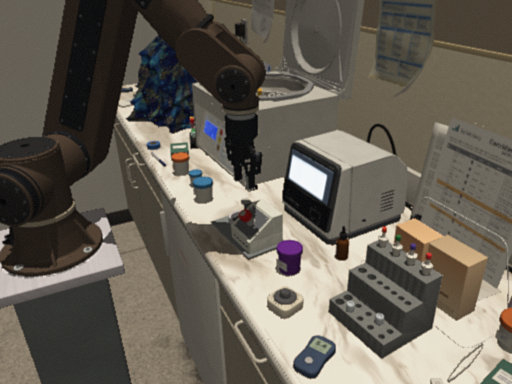

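The wrist view is clear: red knob at (252,185), nest ring at (349,203), and the plate's front edge along row 139. I'll measure these.

Run:
```python
from h import *
im=cv2.imread('pics/w1.png')
cv2.imwrite('pics/crop5.png',cv2.resize(im[130:250,195:405],(788,450),interpolation=cv2.INTER_CUBIC))
```

```text
(no output)
```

View pics/crop5.png

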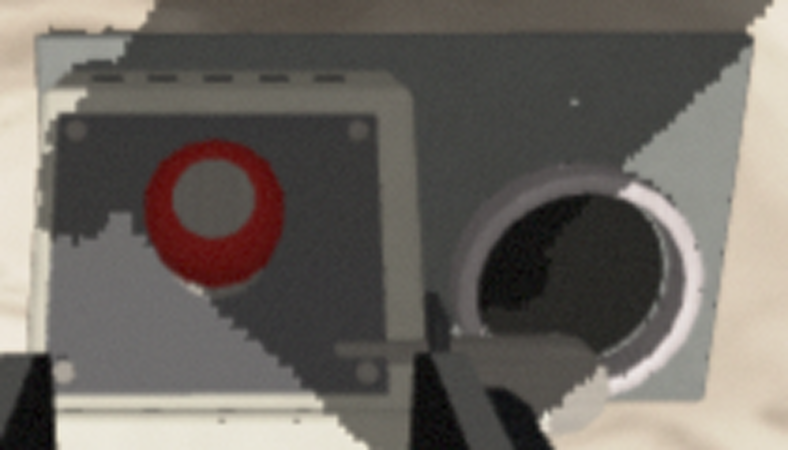

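Run:
```python
from h import *
W=env.read_camera('wrist')
f=lambda x,y:(195+(x+.5)/3.752-.5,130+(y+.5)/3.75-.5)
FR=onz(W,*f(36,35),.01);FL=onz(W,*f(752,36),.01);BL=onz(W,*f(705,400),.01)
print(FR,FL,BL,np.linalg.norm(FR-FL),np.linalg.norm(FL-BL))
d=FL-FR;yaw=np.arctan2(-d[0],d[1]);print('yaw',yaw)
yx=np.array([np.cos(yaw),np.sin(yaw),0]);yy=np.array([-np.sin(yaw),np.cos(yaw),0])
for n,p,a in(('FR',FR,(-58,-97)),('FL',FL,(-58,107)),('BL',BL,(58,107))): print(n,'O',(p-yx*a[0]/1e3-yy*a[1]/1e3).round(4))
kt=onz(W,*f(214,198),.1023);print('ktop',kt.round(4),'O',(kt+yx*.038+yy*.045).round(4),'grip',(kt+yx*.0063).round(4))
n=onz(W,*f(580,281),.024);print('nest',n.round(4),'O',(n-yx*.015-yy*.06).round(4))
```

```text
[ 0.42511126 -0.28622344  0.01      ] [ 0.40225126 -0.08470803  0.01      ] [ 0.51589594 -0.0701836   0.01      ] 0.20280788936589708 0.1145690692008042
yaw 0.11295755350733705
FR O [ 0.4718 -0.1833  0.01  ]
FL O [ 0.4719 -0.1845  0.01  ]
BL O [ 0.4703 -0.183   0.01  ]
ktop [ 0.4389 -0.2323  0.1023] O [ 0.4716 -0.1833  0.1023] grip [ 0.4452 -0.2316  0.1023]
nest [ 0.476 -0.123  0.024] O [ 0.4679 -0.1843  0.024 ]
```

Request:
carry_out(
  rows=[
    [[-0.0034, -0.0037, 0], 0],
    [[0, 0, -0.02], 0],
    [[0, 0, -0.02], 0],
    [[0, 0, -0.02], 0],
    [[0, 0, -0.015], 0],
    [[0, 0, -0.01], 0],
    [[0, 0, -0.007], 0],
    [[0, 0, -0.006], 0],
    [[0, 0, 0], 0],
    [[0, 0, 0], 0],
  ],
  fingers=-0.05,
)

```text
clock: 3.02
ee_pos: [0.445, -0.2315, 0.0736]
ee_rot: [0.0, -0.058, 0.998, -0.0]
force: [0.0, 0.2, -0.1]
gripper_width: 0.0407
```

Run:
```python
from h import *
c=cam('wrist','w2.png');c=cam('side','s2.png');s=env.read_state()
im=c['img'][:,:,::-1]
cv2.imwrite('pics/s2c.png',cv2.resize(im[170:270,190:310],(720,600),interpolation=cv2.INTER_CUBIC))
print(s['clock'],s['ee_pos'],s['force'],s['gripper_width'])
```

```text
3.1167 [ 0.44513885 -0.23158956  0.07398814] [-0.56989042 -0.37149418 -0.02699547] 0.040634382882306405
```

View pics/w2.png

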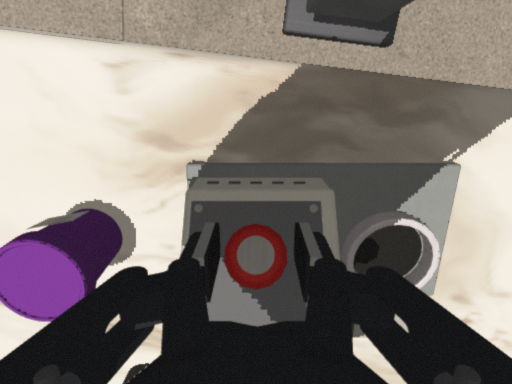

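View pics/s2c.png

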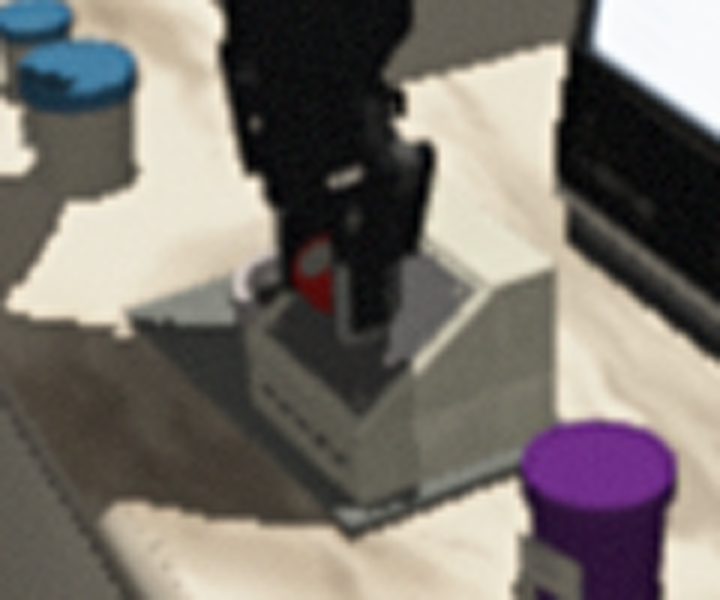

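The knob head sits midway between the fingers, at column 255.5 against a finger mid-line of about 257. Closing gently.

Request:
carry_out(
  rows=[
    [[0, 0, 0], 0],
    [[0, 0, 0], 0],
    [[0, 0, 0], 0],
    [[0, 0, 0], 0],
  ],
  fingers=-0.3,
)

```text
clock: 3.45
ee_pos: [0.4452, -0.232, 0.0739]
ee_rot: [0.001, -0.058, 0.998, -0.001]
force: [-1.2, -5.9, 4.3]
gripper_width: 0.0299
```

Request:
carry_out(
  rows=[
    [[0, 0, 0], 0],
    [[0, 0, 0], 0],
    [[0, 0, 0], 0],
    [[0, 0, 0], 0],
  ],
  fingers=-0.6,
)

```text
clock: 3.78
ee_pos: [0.4453, -0.2321, 0.0741]
ee_rot: [0.001, -0.058, 0.998, -0.001]
force: [-2.4, -6.1, 9.1]
gripper_width: 0.028
```

Request:
carry_out(
  rows=[
    [[-0.0002, -0.0005, 0.0006], 0],
    [[0, 0, 0], 0],
  ],
  fingers=-1,
)

```text
clock: 3.95
ee_pos: [0.4452, -0.2322, 0.0742]
ee_rot: [0.001, -0.058, 0.998, -0.0]
force: [2.8, -2.6, 2.7]
gripper_width: 0.0281
```

Request:
carry_out(
  rows=[
    [[-0.0011, -0.0001, 0.0016], 0],
    [[0, 0, 0], 0],
  ],
)

```text
clock: 4.12
ee_pos: [0.4442, -0.2323, 0.0755]
ee_rot: [0.001, -0.058, 0.998, -0.0]
force: [6.8, -2.5, -4.7]
gripper_width: 0.0278
```

Request:
carry_out(
  rows=[
    [[-0.0006, -0.0001, 0.0008], 0],
    [[-0.0006, -0.0001, 0.0008], 0],
    [[-0.0006, 0, 0.0008], 0],
    [[-0.0006, -0.0001, 0.0008], 0],
    [[0, 0, 0], 0],
  ],
)

```text
clock: 4.53
ee_pos: [0.4421, -0.2326, 0.0787]
ee_rot: [0.001, -0.058, 0.998, -0.0]
force: [8.2, -2.7, -5.4]
gripper_width: 0.028
```

Request:
carry_out(
  rows=[
    [[-0.0006, -0.0001, 0.0008], 0],
    [[-0.0006, -0.0001, 0.0008], 0],
    [[-0.0006, 0, 0.0008], 0],
    [[-0.0006, -0.0001, 0.0008], 0],
    [[0, 0, 0], 0],
  ],
)

```text
clock: 4.95
ee_pos: [0.4397, -0.2329, 0.082]
ee_rot: [0.001, -0.058, 0.998, -0.0]
force: [6.4, -2.2, -3.1]
gripper_width: 0.0275
```

Request:
carry_out(
  rows=[
    [[-0.0006, -0.0001, 0.0008], 0],
    [[-0.0006, -0.0001, 0.0008], 0],
    [[-0.0006, 0, 0.0008], 0],
    [[-0.0006, -0.0001, 0.0008], 0],
    [[0, 0, 0], 0],
  ],
)

```text
clock: 5.37
ee_pos: [0.4372, -0.2332, 0.0855]
ee_rot: [0.001, -0.058, 0.998, -0.0]
force: [4.9, -2.1, 2.0]
gripper_width: 0.0278
```

Request:
carry_out(
  rows=[
    [[-0.0006, -0.0001, 0.0008], 0],
    [[-0.0006, -0.0001, 0.0008], 0],
    [[-0.0006, 0, 0.0008], 0],
    [[0, 0, 0], 0],
  ],
)

```text
clock: 5.7
ee_pos: [0.4353, -0.2334, 0.0882]
ee_rot: [0.001, -0.058, 0.998, -0.001]
force: [3.7, -1.6, 7.8]
gripper_width: 0.0276
```

Run:
```python
from h import *
c=cam('wrist','w3.png');s=env.read_state()
print(s['clock'],s['ee_pos'],s['force'],s['gripper_width'])
```

```text
5.75 [ 0.43534995 -0.23336957  0.08816727] [ 3.36308929 -0.84913608  8.10906755] 0.027484913415396002
```

View pics/w3.png

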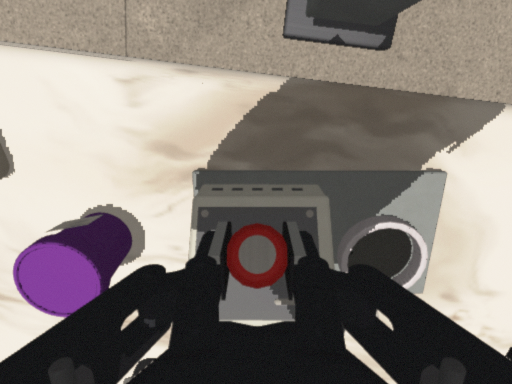

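The knob has come about 17 mm and the spring now pushes outward, so it is past the snap point. I'll go on gently to the stop.

Request:
carry_out(
  rows=[
    [[-0.0006, -0.0001, 0.0008], 0],
    [[-0.0006, -0.0001, 0.0008], 0],
    [[-0.0006, 0, 0.0008], 0],
    [[0, 0, 0], 0],
  ],
)

```text
clock: 6.08
ee_pos: [0.4335, -0.2336, 0.0908]
ee_rot: [0.001, -0.058, 0.998, -0.001]
force: [1.8, -1.1, 10.7]
gripper_width: 0.0279
```

Request:
carry_out(
  rows=[
    [[-0.0006, -0.0001, 0.0008], 0],
    [[-0.0006, -0.0001, 0.0008], 0],
    [[0, 0, 0], 0],
  ],
)

```text
clock: 6.33
ee_pos: [0.4323, -0.2337, 0.0925]
ee_rot: [0.001, -0.058, 0.998, -0.001]
force: [2.3, -0.1, 11.6]
gripper_width: 0.0279
```

Request:
carry_out(
  rows=[
    [[-0.0006, -0.0001, 0.0008], 0],
    [[-0.0006, 0, 0.0008], 0],
    [[0, 0, 0], 0],
  ],
)

```text
clock: 6.58
ee_pos: [0.4314, -0.2338, 0.0938]
ee_rot: [0.001, -0.058, 0.998, -0.001]
force: [5.8, 0.2, 7.1]
gripper_width: 0.0277
```

Request:
carry_out(
  rows=[
    [[-0.0006, -0.0001, 0.0008], 0],
    [[-0.0003, 0, 0.0004], 0],
    [[0, 0, 0], 0],
  ],
)

```text
clock: 6.83
ee_pos: [0.431, -0.2338, 0.094]
ee_rot: [0.001, -0.058, 0.998, -0.0]
force: [13.7, -0.2, -10.8]
gripper_width: 0.0273
```

Hard stop felt at about 24.4 mm: the force reversed from pushing out to pulling back. Relax slightly, then let go.

Request:
carry_out(
  rows=[
    [[0.0008, 0, -0.001], 0],
    [[0, 0, 0], 0],
  ],
)

```text
clock: 7.0
ee_pos: [0.4312, -0.2338, 0.0938]
ee_rot: [0.001, -0.058, 0.998, -0.0]
force: [2.9, -1.0, 9.5]
gripper_width: 0.0274
```

Request:
carry_out(
  rows=[
    [[0, 0, 0], 0],
    [[0, 0, 0], 0],
    [[0, 0, 0], 0],
    [[0, 0, 0], 0],
  ],
  fingers=-0.1,
)

```text
clock: 7.33
ee_pos: [0.4299, -0.2334, 0.0931]
ee_rot: [-0.0, -0.058, 0.998, 0.0]
force: [0.5, 0.3, 0.1]
gripper_width: 0.0384
```

Run:
```python
from h import *
c=cam('wrist','w4.png');s=env.read_state()
print(s['clock'],s['ee_pos'],s['force'],s['gripper_width'])
```

```text
7.3833 [ 0.42998966 -0.23351023  0.09318588] [-0.29858932  0.72008689  1.03999442] 0.038512569796693895
```

View pics/w4.png

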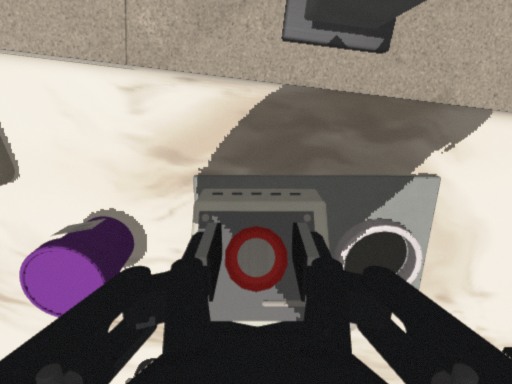

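Request:
carry_out(
  rows=[
    [[0, 0, 0.025], 0],
    [[0, 0, 0.03], 0],
    [[0, 0, 0.03], 0],
    [[0, 0, 0.025], 0],
    [[0.02, 0.04, 0], 0],
    [[0.02, 0.04, 0], 0],
    [[0, 0, 0], 0],
    [[0, 0, 0], 0],
  ],
  fingers=1,
)

```text
clock: 8.05
ee_pos: [0.4679, -0.1576, 0.2034]
ee_rot: [-0.0, -0.06, 0.998, 0.0]
force: [0.1, 0.5, -0.4]
gripper_width: 0.0854
```

Run:
```python
from h import *
c=cam('wrist','w5.png');s=env.read_state()
print(s['clock'],s['ee_pos'],s['force'],s['gripper_width'])
for P in ((.4785,-.1225,.024),(.4279,-.2335,.122)): print(proj(c,P))
```

```text
8.1 [ 0.46746308 -0.15863911  0.20321508] [-0.4321246  -0.39688985  0.25875317] 0.08579509807534531
[285.02731676 174.98299819]
[164.9892441  130.21365464]
```

View pics/w5.png

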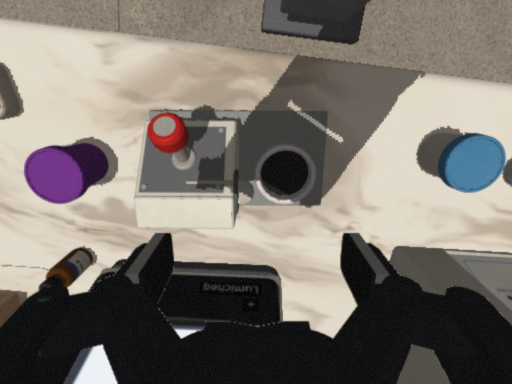

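The knob is standing out, the nest is clear, and the blue cup is at (471,163).

Run:
```python
from h import *
im=cv2.imread('pics/w5.png')
a=cv2.resize(im[100:220,130:340],(788,450),interpolation=cv2.INTER_CUBIC)
cv2.imwrite('pics/crop6.png',a)
a=cv2.resize(im[120:210,420:512],(613,600),interpolation=cv2.INTER_CUBIC)
cv2.imwrite('pics/crop7.png',a)
```

```text
(no output)
```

View pics/crop6.png

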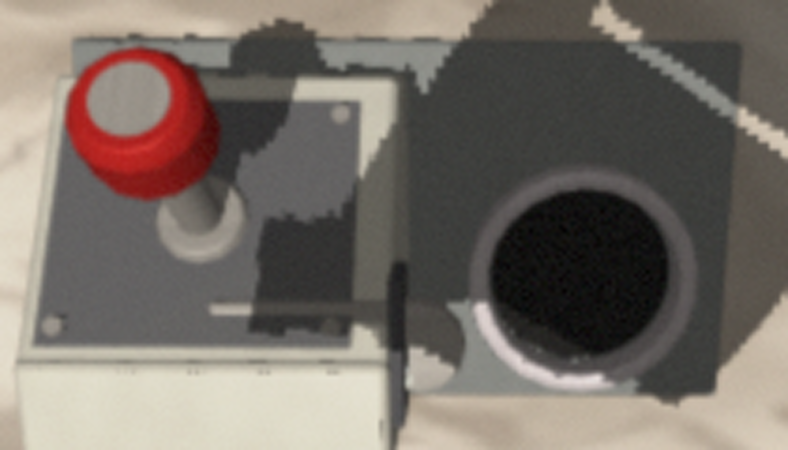

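View pics/crop7.png

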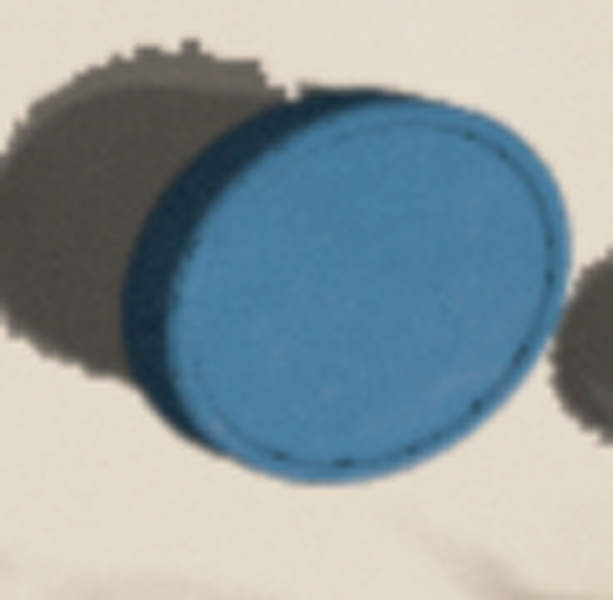

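Run:
```python
from h import *
W=env.read_camera('wrist')
f=lambda x,y,sx,sy,u,v:(u+(x+.5)/sx-.5,v+(y+.5)/sy-.5)
g=lambda x,y:f(x,y,3.752,3.75,130,100)
n=onz(W,*g(584,278),.024);print('nest',n)
FR=onz(W,*g(74,40),.01);FL=onz(W,*g(740,43),.01);BL=onz(W,*g(713,393),.01)
d=FL-FR;yaw=np.arctan2(-d[0],d[1]);print('yaw',yaw,FR,FL,BL)
yx=np.array([np.cos(yaw),np.sin(yaw),0]);yy=np.array([-np.sin(yaw),np.cos(yaw),0])
for p,a in((FR,(-58,-97)),(FL,(-58,107)),(BL,(58,107))): print('O',(p-yx*a[0]/1e3-yy*a[1]/1e3).round(4))
print('nest from O avg')
kt=onz(W,*g(128,98),.1223);print('ktop',kt)
print('cup',onz(W,*f(370,289,6.663,6.667,420,120),.064), env.read_state()['clock'])
S=env.read_camera('scene');print(proj(S,(.4335,.06,.064)))
```

```text
nest [ 0.47659985 -0.12352265  0.024     ]
yaw 0.11329686626129298 [ 0.42424837 -0.28650043  0.01      ] [ 0.40136794 -0.08541411  0.01      ] [ 0.51470888 -0.07288165  0.01      ]
O [ 0.4709 -0.1836  0.01  ]
O [ 0.4711 -0.1852  0.01  ]
O [ 0.4692 -0.1858  0.01  ]
nest from O avg
ktop [ 0.42402121 -0.23541437  0.1223    ]
cup [0.43243374 0.05959435 0.064     ] 8.15
[196.25001176 195.81310087]
```

Request:
carry_out(
  rows=[
    [[-0.005, 0.025, 0], -0.12],
    [[-0.005, 0.025, 0], -0.12],
    [[-0.005, 0.025, 0], -0.12],
    [[-0.005, 0.025, 0], -0.12],
    [[-0.005, 0.025, 0], -0.12],
    [[-0.005, 0.025, 0], -0.12],
    [[-0.005, 0.025, 0], -0.12],
    [[0, 0.025, 0], -0.12],
    [[0, 0.018, 0], -0.12],
    [[0, 0, 0], -0.12],
    [[0, 0, 0], -0.12],
    [[0, 0, 0], -0.12],
  ],
)

```text
clock: 9.2
ee_pos: [0.4325, 0.0581, 0.2032]
ee_rot: [-0.0, 0.618, 0.787, -0.0]
force: [-0.3, 0.0, -0.2]
gripper_width: 0.0855
```

Request:
carry_out(
  rows=[
    [[0, 0, -0.02], -0.12],
    [[0, 0, -0.02], -0.011],
    [[0, 0, -0.02], 0],
    [[0, 0, 0], 0],
    [[0, 0, 0], 0],
    [[0, 0, 0], 0],
  ],
)

```text
clock: 9.7
ee_pos: [0.433, 0.0582, 0.1441]
ee_rot: [0.0, 0.665, 0.746, 0.0]
force: [-0.2, 0.9, -0.4]
gripper_width: 0.0852
```

Run:
```python
from h import *
c=cam('wrist','w6.png');s=env.read_state()
print(s['clock'],s['ee_pos'],s['ee_rot'],s['force'],s['gripper_width'],s['joint_positions'].round(2))
print(proj(c,(.4325,.0595,.064)))
```

```text
9.75 [0.43303217 0.05836185 0.14427334] [5.09482961e-04 6.65365564e-01 7.46517405e-01 4.12659994e-04] [-0.09867728 -0.307732   -0.55096965] 0.08545093312499973 [-0.02  0.36  2.1  -0.    0.68 -0.13]
[256.83121644 188.64597928]
```

View pics/w6.png

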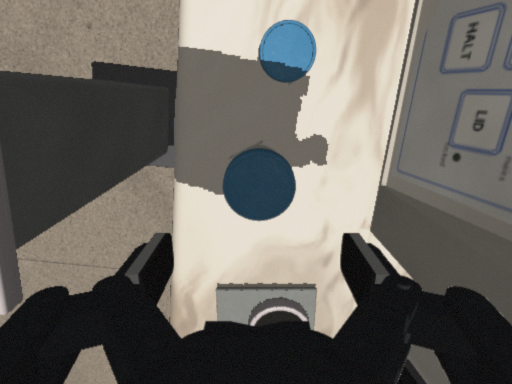

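Run:
```python
from m import *
W=env.read_camera('wrist')
m=cv2.inRange(cv2.cvtColor(W['img'],cv2.COLOR_RGB2HSV),np.array((95,120,20)),np.array((115,255,120)))
cs,_=cv2.findContours(m,0,2);k=max([c for c in cs if cv2.boundingRect(c)[1]>120],key=cv2.contourArea)
e=cv2.fitEllipse(k);print(e,cv2.boundingRect(k));print(onz(W,*e[0],.064),onz(W,*e[0],.060), 287/ (W['position'][2]-.062)*.061)
```

```text
((258.44000244140625, 183.82772827148438), (69.39707946777344, 69.45773315429688), 84.9384536743164) (224, 149, 70, 70)
[0.43350612 0.06384376 0.064     ] [0.43368246 0.06259766 0.06      ] 77.64927606575542
```

Request:
carry_out(
  rows=[
    [[0, 0.0035, -0.01], 0],
    [[0, 0, -0.025], 0],
    [[0, 0, -0.025], 0],
    [[0, 0, -0.02], 0],
    [[0, 0, -0.015], 0],
    [[0, 0, -0.01], 0],
    [[0, 0, -0.006], 0],
    [[0, 0, 0], 0],
    [[0, 0, 0], 0],
  ],
)

```text
clock: 10.55
ee_pos: [0.4329, 0.0623, 0.0329]
ee_rot: [0.0, 0.665, 0.747, 0.0]
force: [-0.9, 0.2, 0.4]
gripper_width: 0.085
```

Run:
```python
from h import *
c=cam('wrist','w7.png');d=cam('side','s7.png');s=env.read_state()
print(s['clock'],s['ee_pos'],s['force'],s['gripper_width'])
im=cv2.imread('pics/s7.png');cv2.imwrite('pics/s7c.png',cv2.resize(im[130:230,140:260],(720,600),interpolation=cv2.INTER_CUBIC))
```

```text
10.65 [0.43298297 0.0623144  0.03316992] [0.4097526 0.0811509 0.4969956] 0.08555998073367882
```

View pics/w7.png

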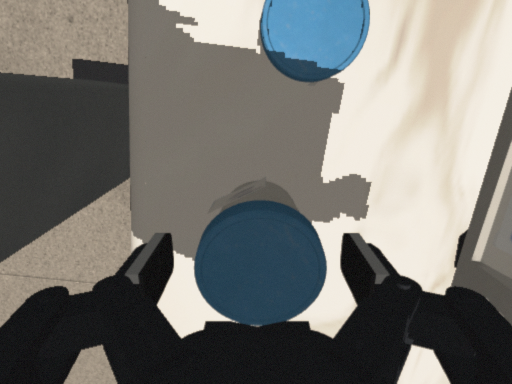

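View pics/s7c.png

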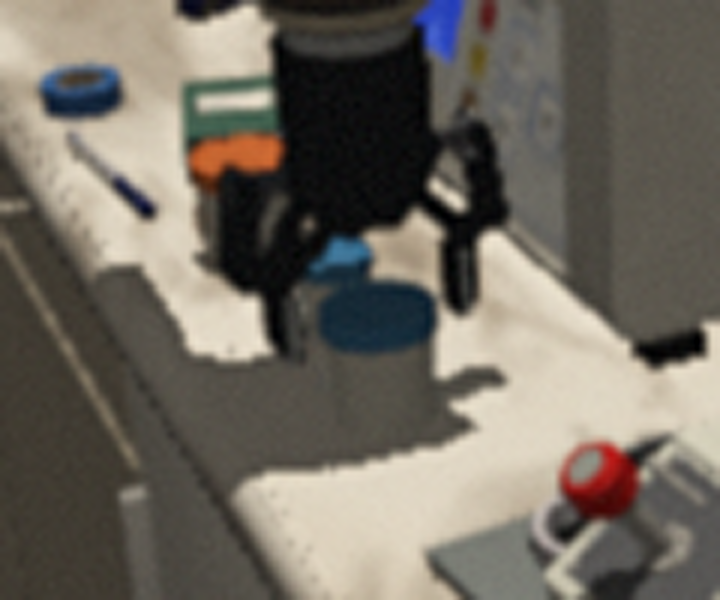

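Run:
```python
from m import *
W=env.read_camera('wrist');D=env.read_camera('side');print(proj(W,(.433,.0623,.064)),proj(D,(.433,.0623,.064)))
m=cv2.inRange(cv2.cvtColor(W['img'],cv2.COLOR_RGB2HSV),np.array((95,120,20)),np.array((115,255,140)))
m[:190]=0
cs,_=cv2.findContours(m,0,2);k=max(cs,key=cv2.contourArea)
e=cv2.fitEllipse(k);print(e,cv2.boundingRect(k));print(onz(W,*e[0],.064),onz(W,*e[0],.060))
```

```text
[257.95192894 268.92544751] [201.88950882 180.8662447 ]
((259.5229187011719, 262.367431640625), (122.58606719970703, 128.32437133789062), 90.55504608154297) (196, 201, 129, 124)
[0.43330436 0.0657539  0.064     ] [0.43365357 0.06320365 0.06      ]
```

Request:
carry_out(
  rows=[
    [[0.0007, 0, 0], 0],
    [[0, 0, 0], 0],
    [[0, 0, 0], 0],
    [[0, 0, 0], 0],
    [[0, 0, 0], 0],
    [[0, 0, 0], 0],
  ],
  fingers=0.1,
)

```text
clock: 11.25
ee_pos: [0.4336, 0.0623, 0.0331]
ee_rot: [0.0, 0.665, 0.747, 0.0]
force: [-1.4, 0.2, 12.8]
gripper_width: 0.0593
```

Request:
carry_out(
  rows=[
    [[0, 0, 0], 0],
    [[0, 0, 0], 0],
    [[0, 0, 0.005], 0],
    [[0, 0, 0.01], 0],
    [[0, 0, 0.015], 0],
    [[0, 0, 0], 0],
  ],
)

```text
clock: 11.75
ee_pos: [0.4339, 0.0623, 0.0641]
ee_rot: [0.001, 0.665, 0.747, 0.001]
force: [0.0, 0.7, -0.2]
gripper_width: 0.0593
```

Run:
```python
from h import *
c=cam('wrist','w8.png');d=cam('side','s8.png');s=env.read_state()
print(s['clock'],s['ee_pos'],s['force'],s['gripper_width'])
im=cv2.imread('pics/s8.png');cv2.imwrite('pics/s8c.png',cv2.resize(im[130:230,140:260],(720,600),interpolation=cv2.INTER_CUBIC))
```

```text
11.85 [0.43343874 0.06232822 0.06266044] [-0.04829458 -0.10662193 -1.02403208] 0.05934517816279075
```

View pics/s8c.png

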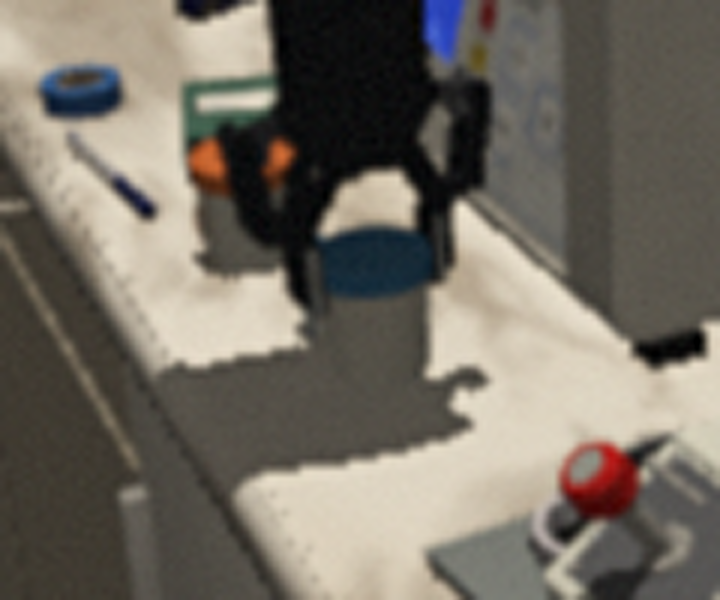

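View pics/w8.png

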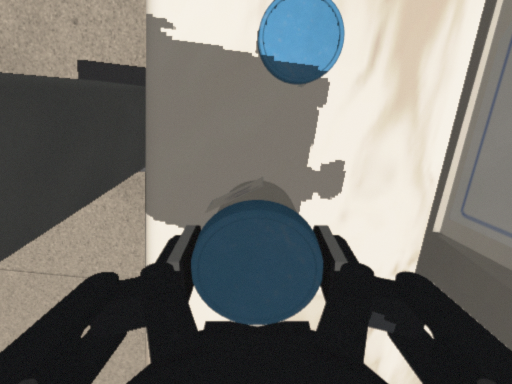

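Request:
carry_out(
  rows=[
    [[0, 0, 0.02], 0],
    [[0, -0.02, 0.012], 0],
    [[0, -0.025, 0], 0],
    [[0, -0.025, 0], 0],
    [[0.01, -0.025, 0], 0],
    [[0.01, -0.025, 0], 0],
    [[0.012, -0.025, 0], 0],
    [[0.012, -0.025, 0], 0],
    [[0, -0.015, 0], 0],
    [[0, 0, 0], 0],
    [[0, 0, 0], 0],
    [[0, 0, 0], 0],
  ],
)

```text
clock: 12.85
ee_pos: [0.4766, -0.1219, 0.0938]
ee_rot: [-0.001, 0.665, 0.747, -0.0]
force: [-0.2, 0.5, -0.4]
gripper_width: 0.0592
```

Run:
```python
from h import *
c=cam('wrist','w9.png');d=cam('side','s9.png');e=cam('scene','c9.png');s=env.read_state()
print(s['clock'],s['ee_pos'],s['ee_rot'],s['force'],s['gripper_width'])
im=cv2.imread('pics/s9.png');a=cv2.resize(im[150:250,195:295],(600,600),interpolation=cv2.INTER_CUBIC);cv2.imwrite('pics/s9c.png',a)
im=cv2.imread('pics/c9.png');cv2.imwrite('pics/c9c.png',cv2.resize(im[160:260,225:325],(600,600),interpolation=cv2.INTER_CUBIC))
```

```text
13.0 [ 0.47702554 -0.12175569  0.09426719] [-1.56363459e-04  6.64666042e-01  7.47140567e-01 -2.17440861e-05] [ 0.52015736  0.56005965 -1.12246354] 0.05934714504893587
```

View pics/s9c.png

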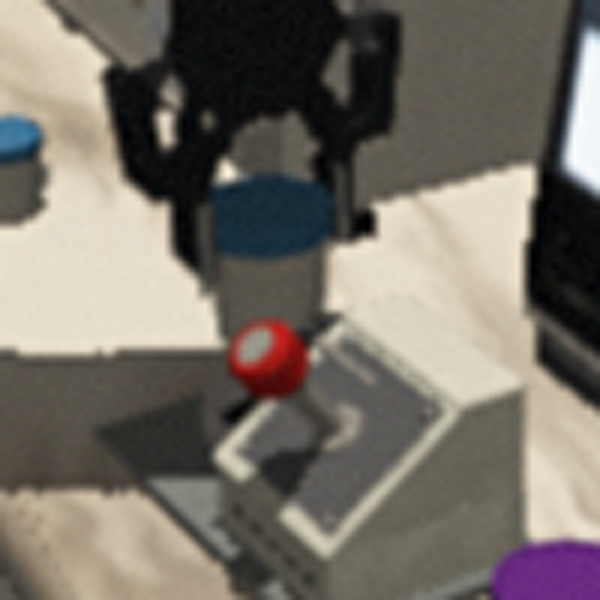

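View pics/c9c.png

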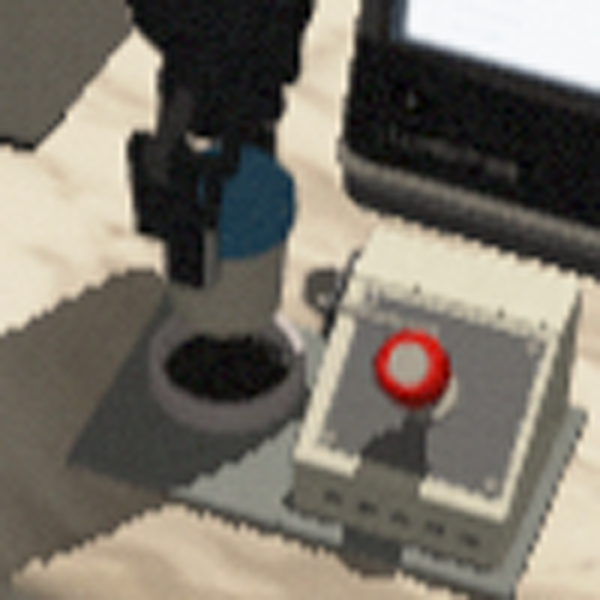

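View pics/w9.png

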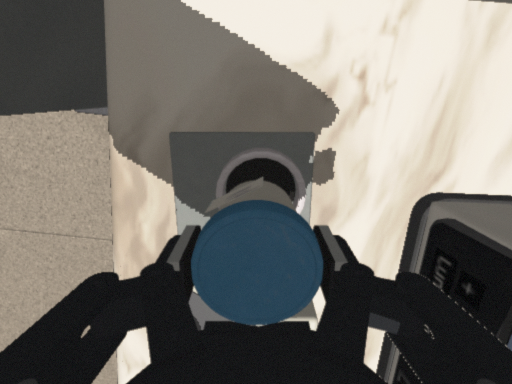

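Run:
```python
from m import *
im=cv2.imread('pics/w9.png');cv2.imwrite('pics/w9c.png',cv2.resize(im[120:330,160:340],(514,600),interpolation=cv2.INTER_CUBIC))
W=env.read_camera('wrist');D=env.read_camera('side');S=env.read_camera('scene')
print('lid',onz(W,258,262,.125), 'TCP',env.read_state()['ee_pos'])
for u,v in ((171,131),(314,131)): print('plate',onz(W,u,v,.010))
for u in (217,305): print('ring',onz(W,u,184,.024))
# predicted lid top centre & ring centre in scene/side for hypothesised positions
for nm,c in (('S',S),('D',D)):
    print(nm,'lid@TCP',proj(c,(.477,-.1218,.125)),'bottom',proj(c,(.477,-.1218,.061)),'nest',proj(c,(.4775,-.123,.024)))
```

```text
lid [ 0.47669339 -0.11827402  0.125     ] TCP [ 0.47720173 -0.1221184   0.09440796]
plate [ 0.40400166 -0.08224975  0.01      ]
plate [ 0.5157555  -0.06916011  0.01      ]
ring [ 0.44477384 -0.11705511  0.024     ]
ring [ 0.5129939  -0.10906324  0.024     ]
S lid@TCP [262.42417337 191.37364913] bottom [262.47398614 209.37057502] nest [262.98097228 219.211297  ]
D lid@TCP [238.59504323 183.71818249] bottom [239.71068066 204.93242954] nest [240.67238899 216.89358118]
```

View pics/w9c.png

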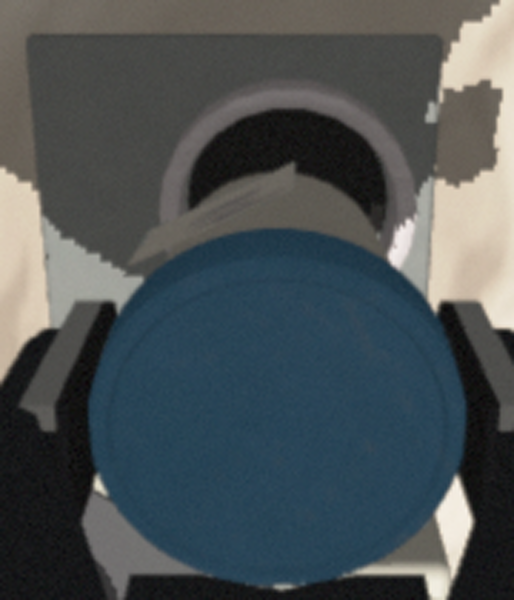

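Request:
carry_out(
  rows=[
    [[0.0018, -0.0012, 0], 0],
    [[0, 0, -0.01], 0],
    [[0, 0, -0.01], 0],
    [[0, 0, -0.01], 0],
    [[0, 0, 0], 0],
    [[0, 0, 0], 0],
    [[0, 0, 0], 0],
  ],
)

```text
clock: 13.73
ee_pos: [0.479, -0.1239, 0.0641]
ee_rot: [-0.0, 0.665, 0.747, -0.0]
force: [0.3, -0.4, -0.6]
gripper_width: 0.0591
```

Run:
```python
from h import *
d=cam('side','s10.png');e=cam('scene','c10.png');s=env.read_state()
print(s['clock'],s['ee_pos'],s['force'],s['gripper_width'])
a=cv2.resize(d['img'][150:250,195:295,::-1],(400,400),interpolation=cv2.INTER_CUBIC)
b=cv2.resize(e['img'][160:260,215:315,::-1],(400,400),interpolation=cv2.INTER_CUBIC);cv2.imwrite('pics/sc10.png',np.hstack([a,b]))
w=cam('wrist');cv2.imwrite('pics/w10c.png',cv2.resize(w['img'][120:330,160:340,::-1],(514,600),interpolation=cv2.INTER_CUBIC))
```

```text
13.8333 [ 0.47913335 -0.12393887  0.06454117] [ 0.77636891  0.70702811 -0.88798842] 0.05941099952952636
```

View pics/sc10.png

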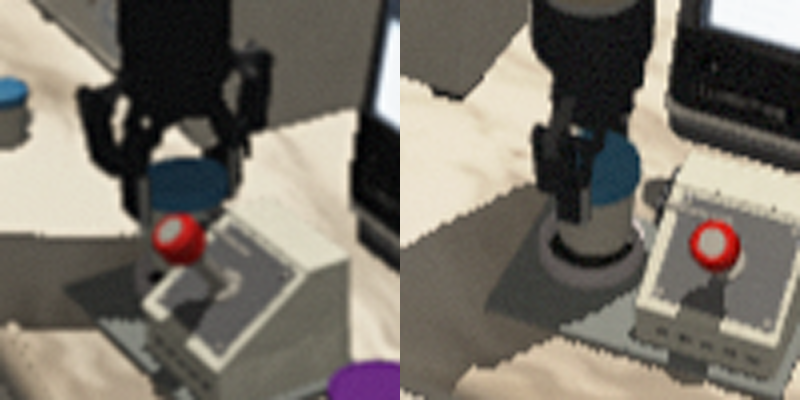

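View pics/w10c.png

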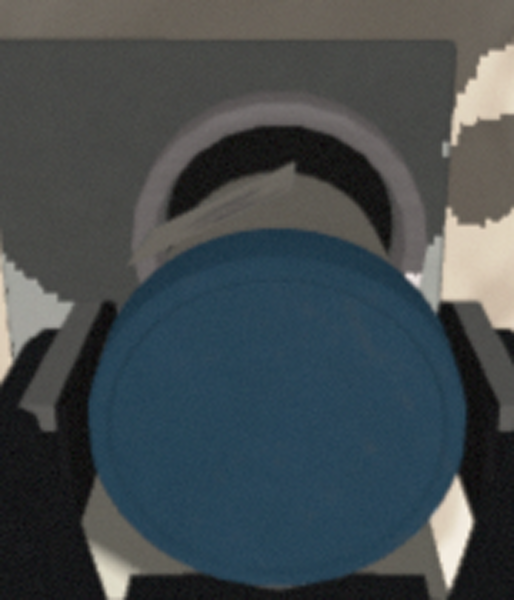

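Run:
```python
from h import *
im=cv2.imread('pics/c10.png')
cv2.imwrite('pics/c10c.png',cv2.resize(im[185:240,235:295],(600,550),interpolation=cv2.INTER_CUBIC))
```

```text
(no output)
```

View pics/c10c.png

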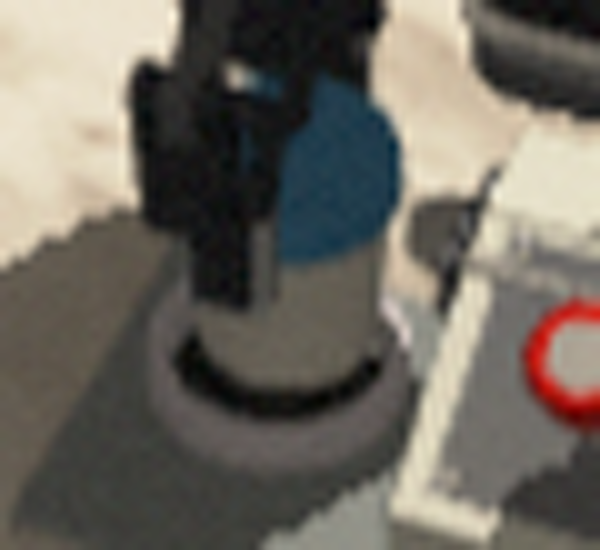

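Run:
```python
from h import *
S=env.read_camera('scene');W=env.read_camera('wrist')
th=np.linspace(0,2*np.pi,181)
def circ(c,x,y,z,r): 
    p=np.array([proj(c,(x+r*np.cos(t),y+r*np.sin(t),z)) for t in th]);return p.min(0),p.max(0)
for dx,dy in ((0,0),(.003,0),(0,-.003)):
    x,y=.479,-.1239
    a=circ(S,x+dx,y+dy,.0314,.0275);b=circ(S,x,y,.024,.030)
    print('S cup L,R,bottom',a[0][0],a[1][0],a[1][1],'rim',b[0][0],b[1][0],b[1][1],'centre du',(a[0][0]+a[1][0]-b[0][0]-b[1][0])/2,'gap',b[1][1]-a[1][1])
    a=circ(W,x+dx,y+dy,.0314,.0275);b=circ(W,x,y,.024,.030)
    print('W cup top',a[0][1],'rim top',b[0][1],'gap',a[0][1]-b[0][1],'du',(a[0][0]+a[1][0]-b[0][0]-b[1][0])/2, 'rim L R',b[0][0],b[1][0])
```

```text
S cup L,R,bottom 253.29220336668283 273.7947896939138 224.51480639894285 rim 252.40855640848193 274.68095224069395 227.13676267399887 centre du -0.0012577942896427885 gap 2.6219562750560215
W cup top 172.7580917044554 rim top 166.14576292940004 gap 6.612328775055374 du 0.02636941262340997 rim L R 213.60289833309034 300.5902080344383
S cup L,R,bottom 253.8470504500419 274.31535838153195 223.78960587985605 rim 252.40855640848193 274.68095224069395 227.13676267399887 centre du 0.5364500911990149 gap 3.347156794142819
W cup top 173.28013864853165 rim top 166.14576292940004 gap 7.1343757191316115 du 4.509808887104327 rim L R 213.60289833309034 300.5902080344383
S cup L,R,bottom 254.2634830770898 274.78593128934364 224.9150619810723 rim 252.40855640848193 274.68095224069395 227.13676267399887 centre du 0.979952858628792 gap 2.221700692926561
W cup top 177.24917730027295 rim top 166.14576292940004 gap 11.103414370872912 du -0.49379582360722907 rim L R 213.60289833309034 300.5902080344383
```

Request:
carry_out(
  rows=[
    [[-0.0003, 0.0022, 0], 0],
    [[0, 0, -0.004], 0],
    [[0, 0, 0], 0],
    [[0, 0, 0], 0],
  ],
)

```text
clock: 14.32
ee_pos: [0.4786, -0.1216, 0.0601]
ee_rot: [-0.0, 0.665, 0.747, -0.0]
force: [0.1, -0.2, 0.3]
gripper_width: 0.0592
```

Run:
```python
from h import *
e=cam('scene','c11.png');s=env.read_state()
print(s['clock'],s['ee_pos'],s['force'],s['gripper_width'])
b=cv2.resize(e['img'][185:240,235:295,::-1],(490,450),interpolation=cv2.INTER_CUBIC)
w=cam('wrist','w11.png');a=cv2.resize(w['img'][130:280,180:280+30,::-1],(300,346),interpolation=cv2.INTER_CUBIC)
a=cv2.copyMakeBorder(a,0,104,0,0,cv2.BORDER_CONSTANT)
cv2.imwrite('pics/sc11.png',np.hstack([b,a]))
```

```text
14.3667 [ 0.47867802 -0.1216474   0.06022147] [0.44901867 0.10752115 0.42541524] 0.059269100863689604
```

View pics/sc11.png

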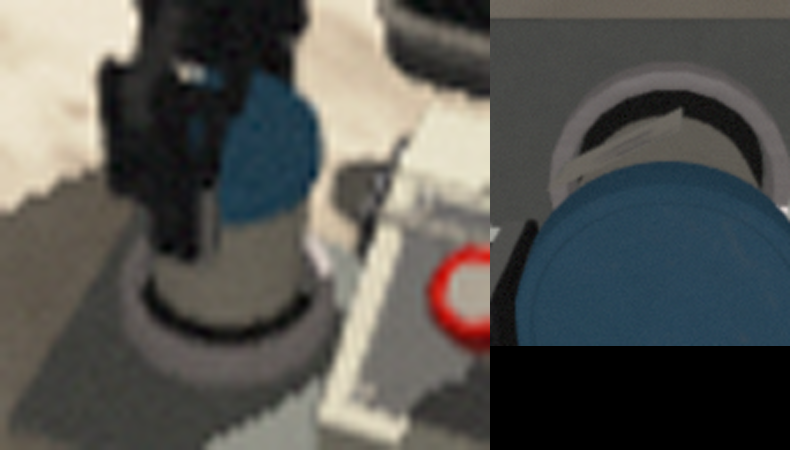

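Request:
carry_out(
  rows=[
    [[0, 0.001, 0], 0],
    [[0, 0, -0.002], 0],
    [[0, 0, -0.002], 0],
    [[0, 0, -0.002], 0],
    [[0, 0, 0], 0],
    [[0, 0, 0], 0],
  ],
)

```text
clock: 14.92
ee_pos: [0.4787, -0.1207, 0.0542]
ee_rot: [-0.0, 0.665, 0.747, -0.0]
force: [-0.2, -0.4, -0.7]
gripper_width: 0.0592
```

Request:
carry_out(
  rows=[
    [[0, 0, -0.002], 0],
    [[0, 0, -0.002], 0],
    [[0, 0, 0], 0],
    [[0, 0, 0], 0],
  ],
)

```text
clock: 15.25
ee_pos: [0.4786, -0.1207, 0.0502]
ee_rot: [-0.0, 0.665, 0.747, -0.0]
force: [-0.3, 0.8, 0.1]
gripper_width: 0.0592
```

The cup's underside is about 7 mm below the rim with no side force. Continue down to the floor.

Request:
carry_out(
  rows=[
    [[0, 0, -0.002], 0],
    [[0, 0, -0.002], 0],
    [[0, 0, -0.001], 0],
    [[0, 0, 0], 0],
    [[0, 0, 0], 0],
  ],
)

```text
clock: 15.67
ee_pos: [0.4787, -0.1207, 0.0453]
ee_rot: [-0.0, 0.665, 0.747, 0.0]
force: [0.1, -0.6, -0.4]
gripper_width: 0.0592
```

Request:
carry_out(
  rows=[
    [[0, 0, -0.001], 0],
    [[0, 0, -0.001], 0],
    [[0, 0, 0], 0],
    [[0, 0, 0], 0],
  ],
)

```text
clock: 16.0
ee_pos: [0.4787, -0.1207, 0.0433]
ee_rot: [0.0, 0.665, 0.747, 0.0]
force: [0.1, 0.2, -0.6]
gripper_width: 0.0594
```

Request:
carry_out(
  rows=[
    [[0, 0, -0.0007], 0],
    [[0, 0, 0], 0],
    [[0, 0, 0], 0],
  ],
)

```text
clock: 16.25
ee_pos: [0.4788, -0.1207, 0.0431]
ee_rot: [0.0, 0.665, 0.747, 0.0]
force: [-1.6, 0.8, 7.0]
gripper_width: 0.0593
```

Request:
carry_out(
  rows=[
    [[0, 0, -0.0007], 0],
    [[0, 0, 0], 0],
    [[0, 0, 0], 0],
  ],
)

```text
clock: 16.5
ee_pos: [0.4788, -0.1207, 0.043]
ee_rot: [0.0, 0.665, 0.747, 0.0]
force: [-2.9, 2.6, 18.3]
gripper_width: 0.0592
```

Floor contact at exactly the expected height (TCP 0.043). Relax and release.

Request:
carry_out(
  rows=[
    [[0, 0, 0.001], 0],
    [[0, 0, 0], 0],
  ],
)

```text
clock: 16.67
ee_pos: [0.4788, -0.1207, 0.0432]
ee_rot: [0.0, 0.665, 0.747, 0.0]
force: [-1.6, 0.3, -0.5]
gripper_width: 0.0589
```

Request:
carry_out(
  rows=[
    [[0, 0, 0], 0],
    [[0, 0, 0], 0],
    [[0, 0, 0], 0],
    [[0, 0, 0], 0],
    [[0, 0, 0], 0],
    [[0, 0, 0], 0],
    [[0, 0, 0.005], 0],
    [[0, 0, 0.015], 0],
    [[0, 0, 0.03], 0],
    [[0, 0, 0.03], 0],
    [[0, 0, 0.03], 0],
    [[0, 0, 0], 0],
  ],
  fingers=0.9,
)

```text
clock: 17.67
ee_pos: [0.4804, -0.1212, 0.158]
ee_rot: [0.004, 0.665, 0.747, 0.001]
force: [1.0, -0.7, 1.1]
gripper_width: 0.081
```

Run:
```python
from h import *
w=cam('wrist','w12.png');e=cam('scene','c12.png');d=cam('side','s12.png');s=env.read_state()
print(s['clock'],s['ee_pos'],s['force'],s['gripper_width'])
a=cv2.resize(d['img'][150:250,195:295,::-1],(400,400),interpolation=cv2.INTER_CUBIC)
b=cv2.resize(e['img'][160:260,215:315,::-1],(400,400),interpolation=cv2.INTER_CUBIC);cv2.imwrite('pics/sc12.png',np.hstack([a,b]))
```

```text
17.8167 [ 0.47854689 -0.12059479  0.15307067] [0.33495309 0.55408716 0.37130612] 0.0812760439735367
```

View pics/sc12.png

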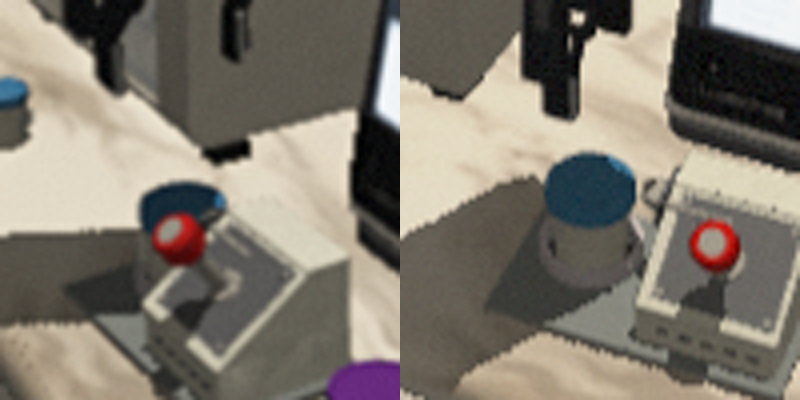

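View pics/w12.png

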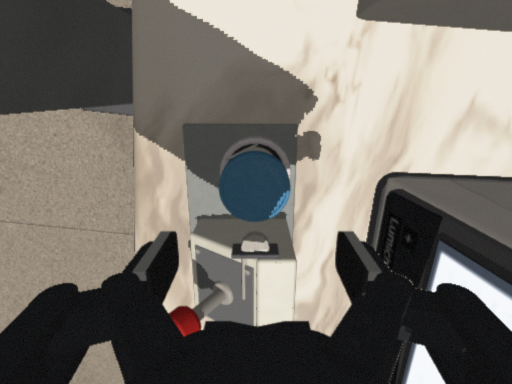

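Request:
carry_out(
  rows=[
    [[0, 0, 0.01], 0.12],
    [[0, 0, 0.01], 0.12],
    [[-0.01, -0.01, 0.01], 0.12],
    [[-0.01, -0.02, 0], 0.12],
    [[-0.01, -0.02, 0], 0.12],
    [[-0.01, -0.02, 0], 0.12],
    [[-0.0085, -0.02, 0], 0.12],
    [[0, -0.02, 0], 0.12],
    [[0, -0.003, 0], 0.12],
    [[0, 0, 0], 0.12],
    [[0, 0, 0], 0.12],
    [[0, 0, 0], 0.12],
  ],
  fingers=0.1,
)

```text
clock: 18.82
ee_pos: [0.4297, -0.2336, 0.1815]
ee_rot: [-0.001, 0.005, 1.0, 0.001]
force: [0.2, 0.2, 0.4]
gripper_width: 0.047
```

Request:
carry_out(
  rows=[
    [[0, 0, 0], 0.12],
    [[0, 0, 0], 0.006],
    [[0, 0, -0.015], 0],
    [[0, 0, -0.015], 0],
    [[0, 0, 0], 0],
    [[0, 0, 0], 0],
    [[0, 0, 0], 0],
  ],
)

```text
clock: 19.4
ee_pos: [0.4303, -0.2337, 0.1531]
ee_rot: [-0.0, -0.055, 0.999, 0.0]
force: [0.5, 0.5, -0.0]
gripper_width: 0.0469
```

Run:
```python
from h import *
w=cam('wrist','w13.png');s=env.read_state()
print(s['clock'],s['ee_pos'],s['ee_rot'],s['force'],s['gripper_width'])
```

```text
19.45 [ 0.43039779 -0.23382357  0.15335417] [ 1.28199351e-04 -5.46937626e-02  9.98503166e-01 -5.54927444e-05] [0.37561074 0.17731647 1.0064866 ] 0.046909089634986266
```

View pics/w13.png

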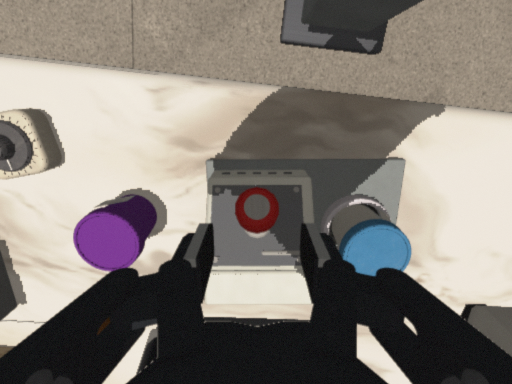

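Request:
carry_out(
  rows=[
    [[-0.0002, 0, -0.015], 0],
    [[0, 0, -0.015], 0],
    [[0, 0, -0.012], 0],
    [[0, 0, -0.01], 0],
    [[0, 0, -0.006], 0],
    [[0, 0, -0.002], 0],
    [[0, 0, 0], 0],
    [[0, 0, 0], 0],
    [[0, 0, 0], 0],
  ],
  fingers=-0.05,
)

```text
clock: 20.2
ee_pos: [0.4303, -0.2339, 0.0936]
ee_rot: [0.0, -0.055, 0.998, -0.0]
force: [0.2, -0.1, 0.3]
gripper_width: 0.0405
```

Run:
```python
from h import *
w=cam('wrist','w14.png');s=env.read_state()
print(s['clock'],s['ee_pos'],s['force'],s['gripper_width'])
```

```text
20.25 [ 0.43022662 -0.23383207  0.09353757] [ 0.09285813 -0.73783001  1.08358245] 0.0406581561906207
```

View pics/w14.png

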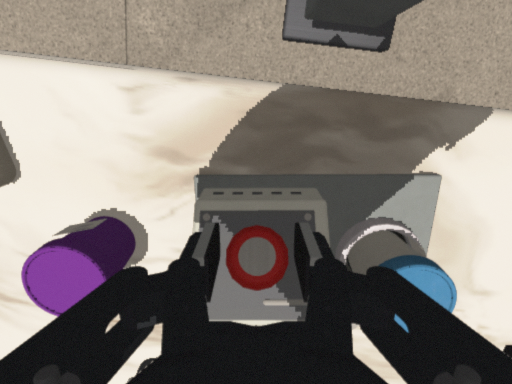

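Request:
carry_out(
  rows=[
    [[0, 0, 0], 0],
    [[0, 0, 0], 0],
    [[0, 0, 0], 0],
    [[0, 0, 0], 0],
  ],
  fingers=-0.3,
)

```text
clock: 20.58
ee_pos: [0.4302, -0.2339, 0.0932]
ee_rot: [0.0, -0.055, 0.998, -0.0]
force: [0.2, -1.4, 1.4]
gripper_width: 0.0298
```

Request:
carry_out(
  rows=[
    [[0, 0, 0], 0],
    [[0, 0, 0], 0],
    [[0, 0, 0], 0],
  ],
  fingers=-1,
)

```text
clock: 20.83
ee_pos: [0.4302, -0.2339, 0.0934]
ee_rot: [0.0, -0.055, 0.998, -0.0]
force: [-1.2, -1.5, 7.8]
gripper_width: 0.0282
```

Now push in along the axis (+0.57, +0.065, −0.82), about 4 mm per call.

Request:
carry_out(
  rows=[
    [[0.0006, 0.0001, -0.0008], 0],
    [[0.0006, 0, -0.0008], 0],
    [[0.0006, 0.0001, -0.0008], 0],
    [[0.0006, 0, -0.0008], 0],
    [[0, 0, 0], 0],
  ],
)

```text
clock: 21.25
ee_pos: [0.4326, -0.2337, 0.0901]
ee_rot: [0.0, -0.055, 0.998, -0.0]
force: [-2.0, -1.4, 6.8]
gripper_width: 0.0281
```

Request:
carry_out(
  rows=[
    [[0.0006, 0.0001, -0.0008], 0],
    [[0.0006, 0.0001, -0.0008], 0],
    [[0.0006, 0, -0.0008], 0],
    [[0.0006, 0.0001, -0.0008], 0],
    [[0, 0, 0], 0],
  ],
)

```text
clock: 21.67
ee_pos: [0.435, -0.2334, 0.0866]
ee_rot: [0.0, -0.055, 0.998, -0.0]
force: [0.1, -2.2, 1.6]
gripper_width: 0.0282
```

Request:
carry_out(
  rows=[
    [[0.0006, 0.0001, -0.0008], 0],
    [[0.0006, 0, -0.0008], 0],
    [[0.0006, 0.0001, -0.0008], 0],
    [[0.0006, 0, -0.0008], 0],
    [[0, 0, 0], 0],
  ],
)

```text
clock: 22.08
ee_pos: [0.4375, -0.233, 0.083]
ee_rot: [0.0, -0.055, 0.998, 0.0]
force: [3.4, -2.7, -5.0]
gripper_width: 0.028
```

Run:
```python
from h import *
d=cam('scene');s=env.read_state();print(s['clock'],s['ee_pos'],s['force'])
cv2.imwrite('pics/c15.png',cv2.resize(d['img'][160:260,235:335,::-1],(500,500),interpolation=cv2.INTER_CUBIC))
```

```text
22.1333 [ 0.43748002 -0.23305644  0.0830427 ] [ 4.29543221 -3.56875957 -5.65808559]
```

View pics/c15.png

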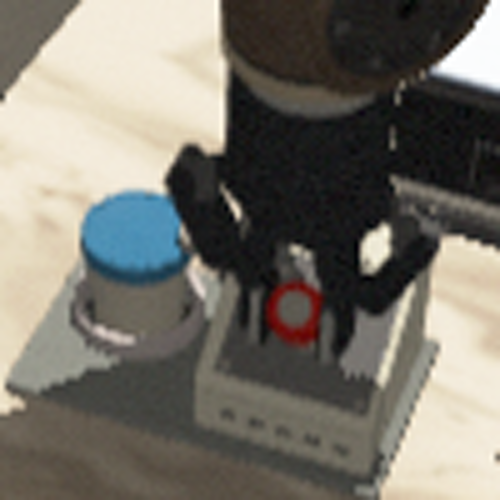

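The cup stands upright in the nest, and the spring now pulls the knob home. I'll carry on to the stop.

Request:
carry_out(
  rows=[
    [[0.0006, 0.0001, -0.0008], 0],
    [[0.0006, 0, -0.0008], 0],
    [[0.0006, 0.0001, -0.0008], 0],
    [[0.0006, 0, -0.0008], 0],
    [[0, 0, 0], 0],
  ],
)

```text
clock: 22.55
ee_pos: [0.4398, -0.2328, 0.0798]
ee_rot: [0.0, -0.055, 0.998, 0.0]
force: [4.8, -3.3, -8.7]
gripper_width: 0.0282
```

Request:
carry_out(
  rows=[
    [[0.0006, 0.0001, -0.0008], 0],
    [[0.0006, 0.0001, -0.0008], 0],
    [[0.0006, 0, -0.0008], 0],
    [[0, 0, 0], 0],
  ],
)

```text
clock: 22.88
ee_pos: [0.4415, -0.2325, 0.0773]
ee_rot: [-0.0, -0.055, 0.998, 0.0]
force: [4.0, -3.1, -10.0]
gripper_width: 0.0283
```

Request:
carry_out(
  rows=[
    [[0.0006, 0, -0.0008], 0],
    [[0.0006, 0.0001, -0.0008], 0],
    [[0.0006, 0, -0.0008], 0],
    [[0, 0, 0], 0],
  ],
)

```text
clock: 23.22
ee_pos: [0.4431, -0.2324, 0.075]
ee_rot: [-0.0, -0.055, 0.998, 0.0]
force: [2.6, -3.3, -9.0]
gripper_width: 0.0278
```

Request:
carry_out(
  rows=[
    [[0.0006, 0, -0.0008], 0],
    [[0.0003, 0, -0.0004], 0],
    [[0, 0, 0], 0],
  ],
)

```text
clock: 23.47
ee_pos: [0.4439, -0.2323, 0.074]
ee_rot: [-0.0, -0.055, 0.998, 0.0]
force: [1.6, -2.8, -8.9]
gripper_width: 0.0279
```

Request:
carry_out(
  rows=[
    [[0.0006, 0, -0.0008], 0],
    [[0.0003, 0, -0.0004], 0],
    [[0, 0, 0], 0],
  ],
)

```text
clock: 23.72
ee_pos: [0.444, -0.2323, 0.0737]
ee_rot: [-0.001, -0.055, 0.998, 0.0]
force: [-8.0, -3.0, 9.3]
gripper_width: 0.0278
```

Run:
```python
from bench import env
s=env.read_state();print(s['clock'],s['ee_pos'],s['force'])
```

```text
23.7167 [ 0.44404362 -0.2322844   0.07374139] [-7.96948271 -2.95402835  9.25126247]
```

In-stop felt: the force reversed, and the pose is within a millimetre of where it started. Relax, release, and lift off.

Request:
carry_out(
  rows=[
    [[-0.0005, 0, 0.0006], 0],
    [[0, 0, 0], 0],
  ],
)

```text
clock: 23.88
ee_pos: [0.444, -0.2323, 0.0738]
ee_rot: [-0.0, -0.055, 0.998, 0.0]
force: [-5.1, -1.5, 2.3]
gripper_width: 0.0282
```

Request:
carry_out(
  rows=[
    [[0, 0, 0], 0],
    [[0, 0, 0], 0],
    [[0, 0, 0], 0],
    [[0, 0, 0], 0],
    [[0, 0, 0], 0],
    [[0, 0, 0.01], 0],
    [[0, 0, 0.02], 0],
    [[0, 0, 0.03], 0],
    [[0, 0, 0.03], 0],
    [[0, 0, 0.02], 0],
    [[0, 0, 0], 0],
    [[0, 0, 0], 0],
  ],
  fingers=0.1,
)

```text
clock: 24.88
ee_pos: [0.4447, -0.2326, 0.185]
ee_rot: [0.001, -0.055, 0.998, -0.001]
force: [0.2, -0.1, -0.9]
gripper_width: 0.0468
```

Run:
```python
from h import *
w=cam('wrist','w16.png');d=cam('scene');e=cam('side');s=env.read_state();print(s['clock'],s['ee_pos'],s['force'],s['gripper_width'])
a=cv2.resize(d['img'][160:260,235:335,::-1],(400,400),interpolation=cv2.INTER_CUBIC)
b=cv2.resize(e['img'][170:270,195:295,::-1],(400,400),interpolation=cv2.INTER_CUBIC)
cv2.imwrite('pics/c16.png',np.hstack([a,b]))
```

```text
25.0333 [ 0.4441299  -0.2321989   0.18285743] [-0.73221519  0.42888686 -0.78092901] 0.0467500858497981
```

View pics/c16.png

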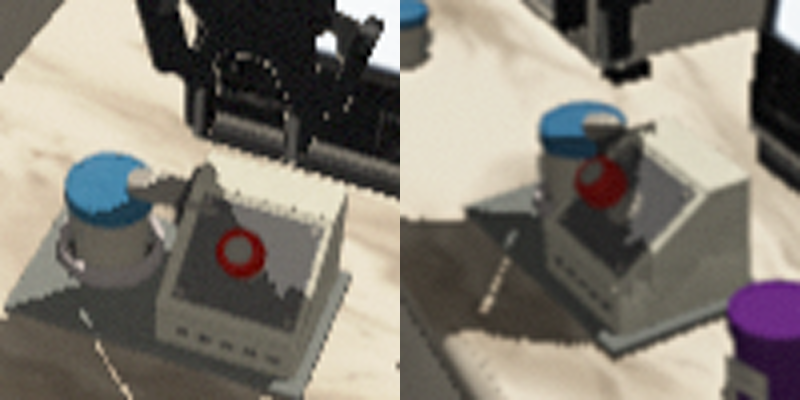

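View pics/w16.png

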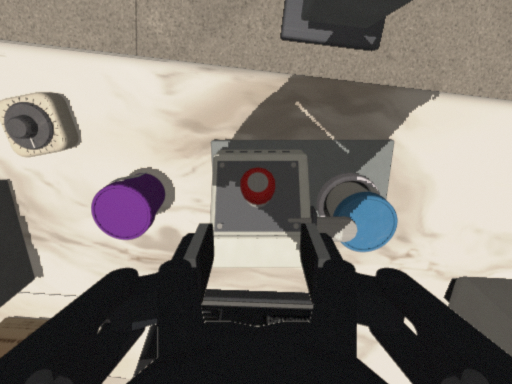

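The tongue lies over the blue lid and the knob is in. One last check that the unit and knob are where they started.

Run:
```python
from h import *
W=env.read_camera('wrist')
print(onz(W,212,140,.01),onz(W,393,140,.01),'ktop',onz(W,258,181,.1023))
a=env.read_state();print(a['clock'],a['force']);print(env.finish_job())
```

```text
[ 0.42240387 -0.28361263  0.01      ] [ 0.40034879 -0.0851427   0.01      ] ktop [ 0.43615825 -0.23140853  0.1023    ]
25.0833 [-0.20264374  0.7829773  -0.30331254]
the job is handed in; nothing more can be done
None
```

The blue-lidded cup is loaded and clamped, and I handed the job in at about 25 s. No verdict is reported.

- **Knob out:** I pulled the red knob along its axis until it met its hard stop at about 24.4 mm. It stayed out when I let go.
- **Cup in the nest:** I chose the larger blue cup, not the smaller light-blue one or the purple one. I lowered it upright until it touched the nest floor at the expected height.
- **Knob in:** I pushed the knob until its in-stop was felt, within about 1 mm of where it started. I then released it and lifted clear.

**Last checks:**
- **Pictures:** they show the steel tongue lying over the blue lid, the cup upright in the ring, the knob in, and the gripper touching nothing.
- **Unit position:** the plate corners came out within about 3 mm of the earlier wrist-camera readings. This was a coarse pixel reading with 2 mm calibration, so it shows no clear movement but does not rule out a small shift.
- **Forces:** the largest on the knob was about 17 N, at the out-stop. The largest on the cup was about 18 N straight down, as it met the nest floor.

**Disagreements:** the wrist camera's readings along its tilt direction differed by about 3 mm from the other views, so I centred the cup over the nest with the scene camera as well. It went in with almost no side force.

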